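# Hang the slotted pottery template on its peg

### The job

Take the plywood template with the side slot out of the wooden rack and hang it on the headed steel peg of the dark stand: slide its slot sideways over the peg, then let it down so that the peg sits fully home in the top of the slot's upward pocket, and let go so that it hangs level. Slide and lower it gently, without forcing the peg, and leave the plain template, the bowl and the tool cup where they are.

Things in the scene. Friction and masses are not known exactly. Their poses are not given: they have to be found in the camera images.
- template: Plywood template to hang, 0.11 to 0.2 kg: upright plate 8 mm thick (its x), 100 wide (y -50 to 50), 160 high (z). Origin: centre of the underside. An L-shaped slot passes through it: a level run from its -y edge, then a pocket upward. The +y edge is hollowed like a bowl below z 70. Solid above z 104: grip there from above, fingers closing along its x, fingertips at z 115 to 150.
- slot_mouth (a point): Middle of the slot's mouth in the template's -y edge (template y -50, z 78.5). The level run is 17 mm high (z 70 to 87), its lower lip bevelled down to z 62 over the outer 12 mm, and goes straight along +y to the slot's end wall at y = +8.5. Axes as the template's.
- pocket (a point): Middle of the pocket's top edge (template y 0, z 104), where the peg bears when hung. The pocket is 17 mm wide (template y -8.5 to 8.5, one wall in line with the slot's end wall) and rises from the run (z 87) to z 104. Axes as the template's.
- plain_template: Bystander, stands in the rack's other groove: same outline, 8 x 100 x 160 mm, but straight sides and a closed square hole of 18 mm instead of a slot. Origin: centre of the underside.
- rack: Fixed wooden rack, 160 (x) x 130 (y) mm, origin: centre of the underside. Two grooves along its y at x = -40 and +40 mm, 12 mm wide, 25 deep, floor at z 12, rims at z 37. The two templates stand upright in them, faces along the rack's x, slot mouth to the rack's -y; which is in which groove varies. Lift straight up to take one out.
- stand: Fixed dark wooden stand, origin: centre of the underside. Base 130 (x) x 150 (y) x 18 mm; two posts carry a crossbar 150 mm long along y, front face at x = -9, z 130 to 165. A headed steel peg sticks out of that face along +x. Keep the template's x along the stand's x, bring it from the +y side and slide it towards -y. Hung, its origin is 51 mm above the stand's.
- bar_mid (a point): Middle of the peg's clamping groove (stand x 0, y 0, z 150), at the height of the peg's axis; axes as the stand's. Peg 10 mm thick; head 26 mm across, 6 thick, from x = +9, so an 18 mm gap to the bar. The peg itself is not reported: it is fixed anywhere from y -32 to +32 mm and must be seen or felt. Over 20 N on it or the stand counts as forcing.
- bowl: Bystander: white ceramic bowl, 100 mm across, 45 mm high, loose on the table. Origin: centre of the underside.
- tool_cup: Bystander: terracotta cup 76 mm across and 90 mm high with modelling tools up to 180 mm high, loose on the table. Origin: centre of the underside.

How it is judged:
By the outcome, as a careful person would: the job done as asked, in the order asked, and still so for the second after the job is handed in, with the robot touching nothing.
It also fails if it takes over 58 s, if anything falls off the work surface, if the arm or the gripper's body presses on something with over 40 N, if the wrist force passes 120 N, or if a joint passes its speed limit or range.

### The arm

A 6-joint arm with a two-finger parallel gripper is mounted at the origin on the work surface. World frame = base frame: x ahead of the robot, y to its left, z up, the work surface at z = 0. Lengths are in m, angles in rad, forces in N, time in s.
With the tool pointing down it reaches from about 0.325 to 0.875 m from the base axis. Payload 4.4 kg.
Tool frame: the origin (TCP) lies midway between the tips of the shut fingers; the grasp point (between the pads) lies 19 mm behind it (manip.pinch_z is the distance from the TCP to the grasp point, in m); z points along the fingers, y is the line along which they close (so a half turn about z gives the same grasp; the last joint's range is limited). The gripper opens to 85 mm and grips with 20 to 120 N. Pads are 22 mm wide; open, the fingers measure 114 mm over their backs; the gripper's body (76 mm by 85 mm) begins 54 mm behind the grasp point. The pads swing forward as they close: fully open they stand 13 mm farther back than shut.
Start: joints at [-1.401, 0.207, 1.542, -0, 1.393, -0.15], TCP at [0.181, -0.546, 0.21] pointing down, gripper open.
Joint ranges: [-2.73, 2.73], [-0.86, 2.22], [0.23, 2.46], [-1.11, 4.25], [0.08, 2.63], [-2.82, 2.82]. Speed limits (rad/s): [2.79, 2.79, 3.14, 3.14, 3.14, 3.14].

### API

Orientations are given as a rotation vector (axis times angle).
In Python, from rig import readout, viewer, hand_in, manip gives the robot as it stands. The module is installed in compiled form; this text tells all that it offers.
- The arm moves only by the tool move_arm, never from a script. Its argument "moves" is a list of rows, each an object of numbers: "claw": the closure, from -1 (fully open) to 1 (shut); "tx", "ty", "tz": the shift along the tool's x, y, z in parts of the range, where 1.0 means 80 cm; "roll": the turn about the tool's z in shares of pi/2 rad (1.0 is pi/2 rad). In form: [{"claw": .., "tx": .., "ty": .., "tz": .., "roll": ..}, ...]. A call has 1 to 20 rows; each row is the pose to reach, as a shift and turn from the pose commanded when the call began, along the tool's axes at that moment; what a row does not reach only later rows make up. A row lasts 1/8 s, in which the tool goes at most 62.5 mm and 10.7 degrees, less where a joint would pass 70% of its speed; a pose out of reach is approached as far as the arm can. No shift or turn number may pass 1 either way. A call with a gripper value outside its range is refused whole. The fingers move at their own pace and stop on an object; "force" is the grip in N (left out, the last holds). Time passes only in rows, so rows that repeat a pose let the fingers close. It gives the time, the measured TCP pose, the force, the opening and the grip force at its end, in the units of the state.
- readout.sense(): the state, without advancing time (a new reading comes with each control period).
- viewer.capture(name): name is "scene" or "top"; returns a dict with "img" (400x640x3 uint8, blue, green, red), "fx", "fy", "cx", "cy" (pixels), "rvec" (rotation vector, rad) and "tvec" (3), from world to camera coordinates, as OpenCV has them. Camera axes: x right, y down, z forward; pixel columns grow to the right and rows downward; lengths in m; the calibration is good to about 2 mm. A picture is of the moment at which its call begins. There is no depth.
- hand_in(): hands the job in; it is judged then, once.
The state is a dict: "t": time; "joint_pos": joint angles; "joint_velocities": joint speeds; "joint_torque": joint torques, N m; "position": TCP position; "ee_rot": TCP orientation; "contact_force": force on the tool from outside, world axes, zero at the start; "torque": the same for the moment, N m; "gripper_width": finger opening in m; "gripper_force": force on a finger pad.
Only numpy, scipy, OpenCV 4.12 (cv2) and the standard library are available. Lean on these libraries where they do the work, as an engineer would, in place of code of your own. Each camera call takes 0.05 s, during which the arm holds its last target. There are 200 camera calls.

## Working session

There is one attempt and no reset: what is moved stays moved. The work goes in short steps, Python scripts to look and compute and a tool call to move; the robot and the scene stay as the last step left them, time stands still between calls to the robot, and variables do not carry over. Pictures are saved under pics/ and viewed, at most 10 in all, crops included, and the job is handed in when it is done.

Besides the shell and the picture viewer there is one more tool, called after ">>>" in YAML: its name, and indented under it one key for each argument. move_arm: Moves the arm, as the interface text tells. Its arguments: {"type":"object","properties":{"moves":{"type":"array"},"force":{"type":"number"}},"required":["moves"]}

```bash
mkdir -p pics; python3 - <<'E'
from rig import readout, viewer, manip
import cv2,pickle
for n in("scene","top"):
    c=viewer.capture(n); cv2.imwrite(f"pics/{n}0.png",c["img"]); pickle.dump(c,open(n+"0.pkl","wb"))
    print(n,c["fx"],c["cx"],c["cy"],c["rvec"],c["tvec"])
s=readout.sense(); print(s); print(manip.pinch_z)
E
```

```text
scene 361.3919609721331 322.8544530116184 200.99173098385032 [ 1.95292583  1.08493589 -0.56125236] [-0.33353808 -0.18977159  1.20181328]
top 409.3341129017242 320.84315915756724 200.2361062449454 [ 2.19216381 -2.17679147  0.07811067] [0.01857312 0.60155073 0.98051839]
{'t': 0.1, 'joint_pos': array([-1.40151905e+00,  2.07350596e-01,  1.54281326e+00, -3.74273814e-05,
        1.39350847e+00, -1.50494697e-01]), 'joint_velocities': array([ 0.00236425, -0.00314863, -0.00305387,  0.00022292,  0.00074602,
        0.00027528]), 'joint_torque': array([-1.04823186e-03, -3.84089899e+01, -2.92548376e+01, -1.96870169e-04,
        4.88044956e-03,  2.18030266e-05]), 'position': array([ 0.18060703, -0.54512969,  0.20883192]), 'ee_rot': array([-3.09946864e+00, -4.99838562e-01,  8.84759535e-05]), 'contact_force': array([-0.17170478, -0.44207974,  0.16281599]), 'torque': array([0.01884489, 0.02730373, 0.01015147]), 'gripper_force': 0.0, 'gripper_width': 0.08545265222381827}
0.0187
```

View pics/scene0.png

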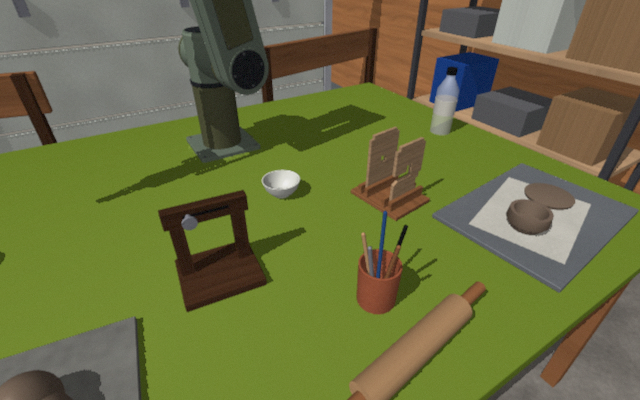

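View pics/top0.png

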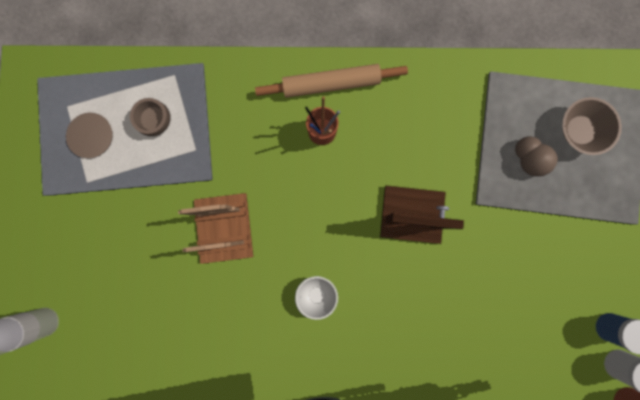

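The scene view shows the rack with two templates near (395,180) and the stand with its peg head at (190,222). In the top view the rack is at about (223,228) and the stand at (413,214). I'll zoom in for precise points.

```bash
python3 - <<'E'
import cv2,numpy as np
a=cv2.imread("pics/scene0.png");b=cv2.imread("pics/top0.png")
f=lambda im,x,y,w=100,h=100,s=(400,300):cv2.resize(im[y:y+75*w//100,x:x+w],s,interpolation=cv2.INTER_CUBIC)
o=np.vstack([np.hstack([f(a,340,125,120),f(a,150,180,160)]),np.hstack([f(b,165,190),f(b,370,180)])])
cv2.imwrite("pics/z1.png",o)
E
```

```text
(no output)
```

View pics/z1.png

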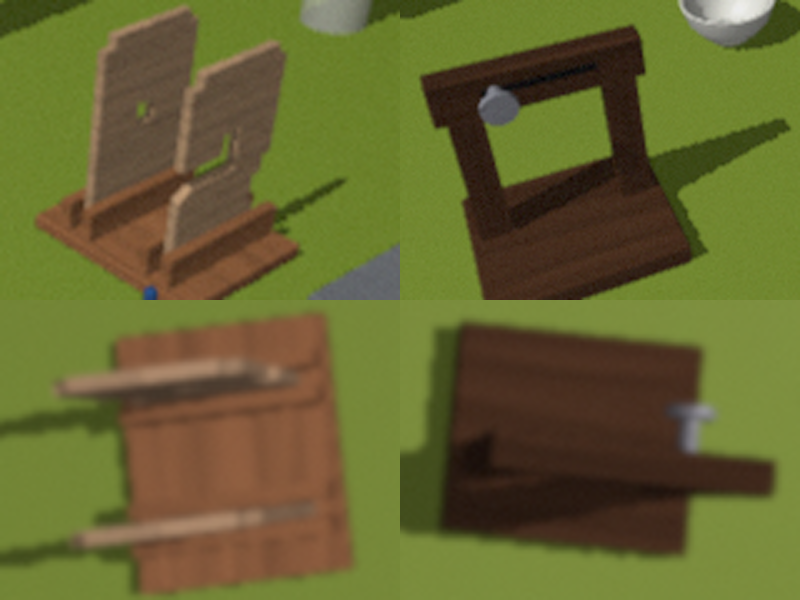

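```bash
cat > h.py <<'E'
import cv2,numpy as np,pickle
from scipy.optimize import least_squares
C={n:pickle.load(open(n+"0.pkl","rb")) for n in("scene","top")}
def proj(n,P,C=C):
    c=C[n];K=np.array([[c["fx"],0,c["cx"]],[0,c["fy"],c["cy"]],[0,0,1.]])
    return cv2.projectPoints(np.array(P,float).reshape(-1,1,3),np.array(c["rvec"],float),np.array(c["tvec"],float),K,None)[0].reshape(-1,2)
def W(p,P):
    P=np.atleast_2d(np.array(P,float));c,s=np.cos(p[2]),np.sin(p[2])
    return np.c_[p[0]+c*P[:,0]-s*P[:,1],p[1]+s*P[:,0]+c*P[:,1],P[:,2]]
def up(k,u,v):
    x0,y0,s,du,dv=[(340,125,10/3,0,0),(150,180,2.5,400,0),(165,190,4,0,300),(370,180,4,400,300)][k]
    return [x0+(u-du+.5)/s-.5,y0+(v-dv+.5)/s-.5]
V=["scene","scene","top","top"]
E
cat > fit.py <<'E'
from h import *
m=1e-3
# (crop,u,v,object point)
T=[(2,58,385,(0,50,172)),(0,285,42,(4,50,172)),(0,232,130,(4,8.5,116)),(0,178,170,(4,-50,99)),(0,232,163,(4,8.5,82))]
R=[(2,325,315,(80,-65,37)),(2,353,567,(-80,-65,37)),(2,137,593,(-80,65,37)),(2,117,340,(80,65,37)),(0,300,247,(80,65,37))]
S=[(3,460,325,(65,75,18)),(3,700,348,(65,-75,18)),(3,685,555,(-65,-75,18)),(3,443,530,(-65,75,18)),(1,690,250,(65,75,18)),(1,424,76,(-9,-75,165)),(1,434,127,(-9,-75,130)),(1,646,73,(-9,75,130))]
H=[(1,498,106,15),(3,691,407,12)]
def fit(L,p0,pegs=()):
    def r(p):
        o=[proj(V[k],W(p,np.array(q)*m))[0]-up(k,u,v) for k,u,v,q in L]
        o+=[proj(V[k],W(p,[[x*m,p[3],.15]]))[0]-up(k,u,v) for k,u,v,x in pegs]
        return np.ravel(o)
    s=least_squares(r,p0,loss="soft_l1");print(s.x.round(4));print(r(s.x).reshape(-1,2).round(1).tolist());return s.x
t=fit(T,[.5,.2,.1]);rk=fit(R,[.5,.2,.1]);s=fit(S,[.5,-.2,-.1,0],H)
print("groove +40:",W(rk,[[.04,0,.012]]))
pickle.dump((t,rk,s),open("fit.pkl","wb"))
I={n:cv2.resize(C[n]["img"],None,fx=4,fy=4,interpolation=cv2.INTER_CUBIC) for n in V}
def poly(n,p,P,col):
    q=(proj(n,W(p,np.array(P)*m))*4+1.5).round().astype(int);cv2.polylines(I[n],[q],False,col,1,cv2.LINE_AA)
for n in I:
    for x in(-4,4):poly(n,t,[(x,50,12),(x,50,172),(x,-50,172),(x,-50,99),(x,8.5-17,99),(x,-8.5,116),(x,8.5,116),(x,8.5,82),(x,-50,82)],(255,0,0))
    for z in(0,37):poly(n,rk,[(80,65,z),(80,-65,z),(-80,-65,z),(-80,65,z),(80,65,z)],(0,255,255))
    for z in(0,18):poly(n,s,[(65,75,z),(65,-75,z),(-65,-75,z),(-65,75,z),(65,75,z)],(0,255,255))
    poly(n,s,[(-9,75,165),(-9,-75,165),(-9,-75,130),(-9,75,130),(-9,75,165)],(255,0,255))
    y=s[3]*1000
    for x in(9,15):poly(n,s,[(x,y+13*np.cos(a),150+13*np.sin(a)) for a in np.linspace(0,6.3,30)],(0,0,255))
f=lambda im,x,y,w:cv2.resize(im[4*y:4*y+3*w,4*x:4*x+4*w],(400,300),interpolation=cv2.INTER_AREA)
cv2.imwrite("pics/z2.png",np.vstack([np.hstack([f(I["scene"],340,125,120),f(I["scene"],150,180,140)]),np.hstack([f(I["top"],165,190,100),f(I["top"],370,180,100)])]))
E
python3 fit.py
```

```text
[0.5713 0.269  0.1082]
[[-0.9, 0.2], [0.1, -0.1], [0.9, -0.3], [-0.6, 1.6], [-1.1, 2.2]]
[0.5332 0.257  0.1125]
[[1.1, -1.8], [0.3, 1.6], [-0.0, 0.9], [-0.6, -2.4], [0.3, -7.8]]
[ 0.5676 -0.2025 -0.1042 -0.0326]
[[0.2, -0.7], [0.9, 0.3], [-0.1, 1.3], [-0.8, 0.7], [0.5, -1.9], [-0.6, 5.5], [0.5, 1.3], [0.3, 0.7], [0.2, 1.7], [-0.1, 2.2]]
groove +40: [[0.572983  0.2614625 0.012    ]]
```

View pics/z2.png

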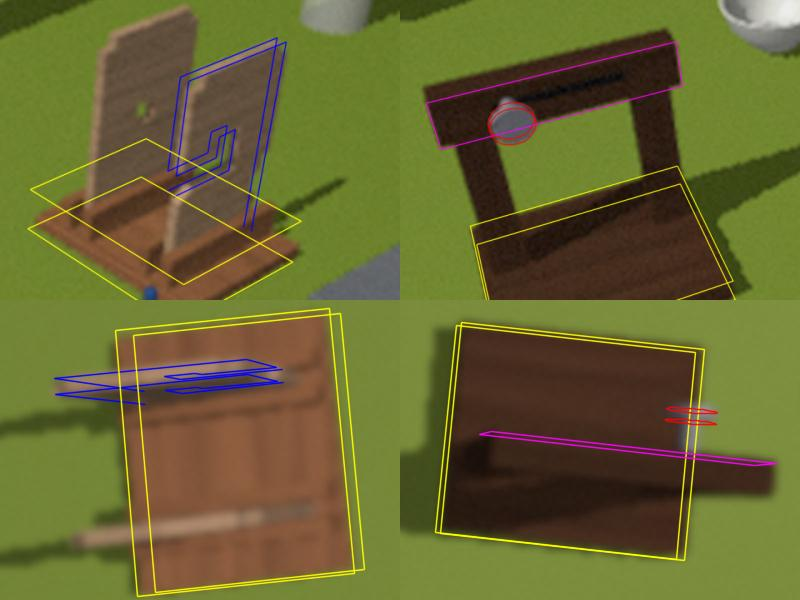

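```bash
sed -i 's/(1,424,76,(-9,-75,165)),//; /^R=/s/37)/12)/g; s/for z in(0,37)/for z in(0,12)/; s/(0,300,247,(80,65,12))/(0,298,246,(80,65,12)),(0,38,218,(-80,-65,12))/; s/200,100/200,100/; s/150,180,140/150,180,160/' fit.py; sed -i 's/fit(R,\[.5,.2,.1\])/fit(R,[.5,.25,.1])/;s/(1,498,106,15),(3,691,407,12)/(1,498,106,15),(3,691,411,12),(3,690,450,-9)/' fit.py; python3 fit.py
```

```text
[0.5713 0.269  0.1082]
[[-0.9, 0.2], [0.1, -0.1], [0.9, -0.3], [-0.6, 1.6], [-1.1, 2.2]]
[0.5328 0.2632 0.123 ]
[[0.0, -0.9], [-0.3, 0.7], [0.8, 0.4], [-0.3, -1.1], [0.8, -0.3], [-1.2, -1.2]]
[ 0.5684 -0.203  -0.0983 -0.0326]
[[0.3, -0.9], [1.0, -0.3], [0.3, 0.8], [-0.5, 0.5], [0.5, -1.7], [0.3, 1.8], [0.1, 0.9], [0.1, 2.2], [0.1, 0.7], [-0.5, 0.8]]
groove +40: [[0.57250238 0.26810227 0.012     ]]
```

View pics/z2.png

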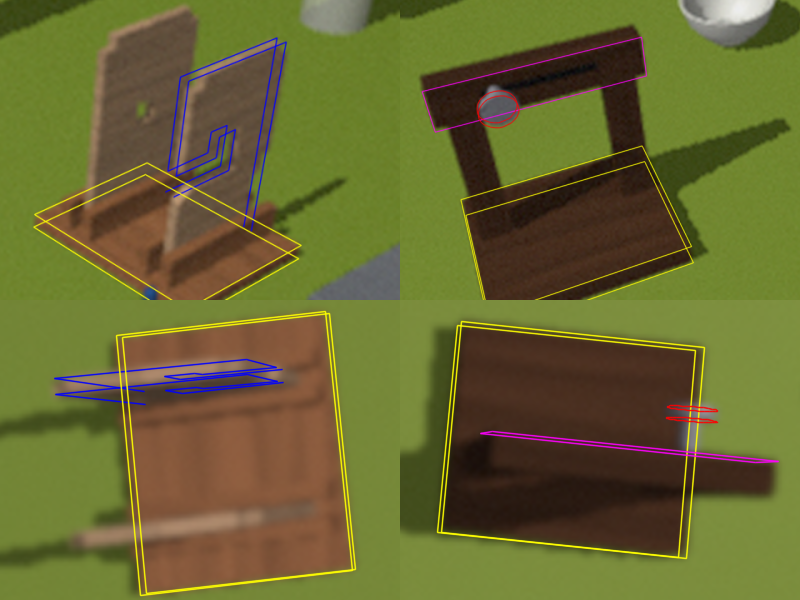

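```bash
cat > plan.py <<'E'
import numpy as np
from scipy.spatial.transform import Rotation as Ro
from rig import readout
def plan(pos,yaw,extra=()):
    """yaw: world angle of tool y axis (deg), mod 180"""
    s=readout.sense();R=Ro.from_rotvec(s["ee_rot"]).as_matrix()
    d=R.T@(np.array(pos)-s["position"])*100
    roll=-((yaw-np.degrees(np.arctan2(R[1,1],R[0,1])))+90)%180*1.0
    roll=(-(yaw-np.degrees(np.arctan2(R[1,1],R[0,1])))+90)%180-90
    print("t",round(s["t"],2),"pos",s["position"].round(4),"tilt",(R[:,2]).round(4),"F",s["contact_force"].round(2),"w",round(s["gripper_width"],4))
    print("txyz",d.round(2),"roll",round(roll,2));return s
E
python3 - <<'E'
from plan import *
plan([.5717,.2687,.26],6.6)
from h import *
t,r,s=pickle.load(open("fit.pkl","rb"));print(W(s,[[0,s[3],.15],[0,0,.15]]),np.degrees(s[2]))
E
```

```text
t 0.1 pos [ 0.1806 -0.5451  0.2088] tilt [-4.e-04  2.e-03 -1.e+00] F [-0.17 -0.44  0.16] w 0.0855
txyz [ 62.71 -64.97  -4.97] roll -78.28
[[ 0.56524603 -0.23545648  0.15      ]
 [ 0.56844224 -0.20303607  0.15      ]] -5.630393490312475
```

Units first: shifts go in shares of 80 cm and turns go in shares of pi/2 rad. So -65 cm / 80 = -0.8125, 62.7 cm / 80 = 0.7838, -78.3 degrees / 90 = -0.87.

>>> move_arm:
  moves:
    - {"claw": -0.4, "tx": 0, "ty": 0, "tz": -0.0625, "roll": -0.0556}
    - {"claw": -0.4, "tx": 0.05, "ty": -0.0525, "tz": -0.0625, "roll": -0.1111}
    - {"claw": -0.4, "tx": 0.1, "ty": -0.105, "tz": -0.0625, "roll": -0.1778}
    - {"claw": -0.4, "tx": 0.15, "ty": -0.1575, "tz": -0.0625, "roll": -0.2444}
    - {"claw": -0.4, "tx": 0.2, "ty": -0.21, "tz": -0.0625, "roll": -0.3111}
    - {"claw": -0.4, "tx": 0.25, "ty": -0.2625, "tz": -0.0625, "roll": -0.3778}
    - {"claw": -0.4, "tx": 0.3, "ty": -0.315, "tz": -0.0625, "roll": -0.4444}
    - {"claw": -0.4, "tx": 0.35, "ty": -0.3675, "tz": -0.0625, "roll": -0.5111}
    - {"claw": -0.4, "tx": 0.4, "ty": -0.42, "tz": -0.0625, "roll": -0.5778}
    - {"claw": -0.4, "tx": 0.45, "ty": -0.4725, "tz": -0.0625, "roll": -0.6444}
    - {"claw": -0.4, "tx": 0.5, "ty": -0.525, "tz": -0.0625, "roll": -0.7111}
    - {"claw": -0.4, "tx": 0.55, "ty": -0.575, "tz": -0.0625, "roll": -0.7556}
    - {"claw": -0.4, "tx": 0.6, "ty": -0.625, "tz": -0.0625, "roll": -0.8}
    - {"claw": -0.4, "tx": 0.65, "ty": -0.675, "tz": -0.0625, "roll": -0.8444}
    - {"claw": -0.4, "tx": 0.7, "ty": -0.725, "tz": -0.0625, "roll": -0.87}
    - {"claw": -0.4, "tx": 0.75, "ty": -0.775, "tz": -0.0625, "roll": -0.87}
    - {"claw": -0.4, "tx": 0.7838, "ty": -0.8125, "tz": -0.0625, "roll": -0.87}
    - {"claw": -0.4, "tx": 0.7838, "ty": -0.8125, "tz": -0.0625, "roll": -0.87}
    - {"claw": -0.4, "tx": 0.7838, "ty": -0.8125, "tz": -0.0625, "roll": -0.87}

```text
t: 2.48
position: [0.571, 0.2677, 0.2591]
ee_rot: [-2.089, -2.346, 0.003]
contact_force: [-0.4, 0.2, -1.1]
gripper_width: 0.06
gripper_force: 0.0
```

```bash
python3 - <<'E'
from plan import *
plan([.5717,.2687,.137],6.6)
from rig import viewer
import cv2
c=viewer.capture("top");d=viewer.capture("scene")
f=lambda im,x,y,w:cv2.resize(im[y:y+w*3//4,x:x+w],(400,300),interpolation=cv2.INTER_CUBIC)
cv2.imwrite("pics/a1.png",np.hstack([f(d["img"],330,80,140),f(c["img"],150,165,120)]))
E
```

```text
t 2.48 pos [0.571  0.2677 0.2591] tilt [-0.0017 -0.0011 -1.    ] F [-0.43  0.24 -1.15] w 0.06
txyz [ 0.1   0.1  12.21] roll 0.03
```

View pics/a1.png

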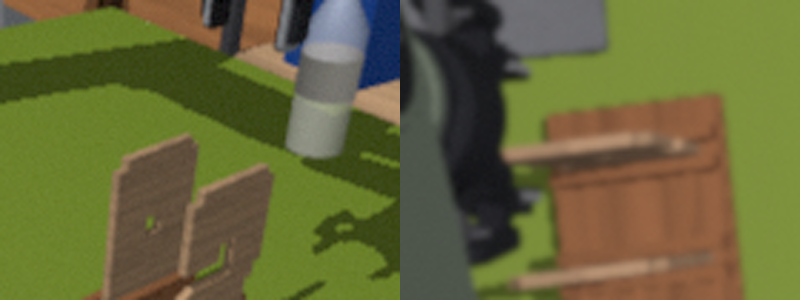

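The gripper is above and beside the templates in the top view, with fingertips at about (186,186) and (190,225) in full-image pixels. I'll check this against the projection.

```bash
python3 - <<'E'
from h import *
p=[.571,.2677,.1152]
print(proj("top",W(p,[[.035,0,.265],[-.035,0,.265],[.035,-.011,.265],[-.035,-.011,.265]])))
E
```

```text
[[186.76050796 187.52459365]
 [189.96778019 225.07319955]
 [192.66448132 186.88806506]
 [195.91056218 224.42834299]]
```

In the tool's units: 12.2 cm / 80 = 0.1525, 10 cm / 80 = 0.125.

>>> move_arm:
  moves:
    - {"claw": -0.4, "tx": 0.0013, "ty": 0.0013, "tz": 0.05, "roll": 0}
    - {"claw": -0.4, "tx": 0.0013, "ty": 0.0013, "tz": 0.0875, "roll": 0}
    - {"claw": -0.4, "tx": 0.0013, "ty": 0.0013, "tz": 0.125, "roll": 0}
    - {"claw": -0.4, "tx": 0.0013, "ty": 0.0013, "tz": 0.1525, "roll": 0}
    - {"claw": -0.4, "tx": 0.0013, "ty": 0.0013, "tz": 0.1525, "roll": 0}
    - {"claw": 0.3, "tx": 0.0013, "ty": 0.0013, "tz": 0.1525, "roll": 0}
    - {"claw": 0.5, "tx": 0.0013, "ty": 0.0013, "tz": 0.1525, "roll": 0}
    - {"claw": 0.5, "tx": 0.0013, "ty": 0.0013, "tz": 0.1525, "roll": 0}
    - {"claw": 0.6, "tx": 0.0013, "ty": 0.0013, "tz": 0.1525, "roll": 0}
    - {"claw": 0.7, "tx": 0.0013, "ty": 0.0013, "tz": 0.1525, "roll": 0}
    - {"claw": 0.8, "tx": 0.0013, "ty": 0.0013, "tz": 0.1525, "roll": 0}
    - {"claw": 0.9, "tx": 0.0013, "ty": 0.0013, "tz": 0.1525, "roll": 0}
    - {"claw": 1, "tx": 0.0013, "ty": 0.0013, "tz": 0.1525, "roll": 0}
    - {"claw": 1, "tx": 0.0013, "ty": 0.0013, "tz": 0.1525, "roll": 0}
    - {"claw": 1, "tx": 0.0013, "ty": 0.0013, "tz": 0.1525, "roll": 0}
    - {"claw": 1, "tx": 0.0013, "ty": 0.0013, "tz": 0.1525, "roll": 0}
  force: 40

```text
t: 4.58
position: [0.5726, 0.2695, 0.138]
ee_rot: [2.089, 2.346, 0.0]
contact_force: [-0.1, 0.3, 0.4]
gripper_width: 0.0067
gripper_force: 41.8
```

```bash
python3 - <<'E'
from plan import *
s=plan([.5717,.2687,.137],6.6);print(s["gripper_force"],s["torque"])
E
```

```text
t 4.58 pos [0.5726 0.2695 0.138 ] tilt [ 2.e-04  1.e-04 -1.e+00] F [-0.14  0.28  0.43] w 0.0067
txyz [-0.06 -0.1   0.1 ] roll 0.02
41.81826889514923 [-0.02268254 -0.03402988 -0.0465708 ]
```

In the tool's units: -9 cm / 80 = -0.1125, -7 cm / 80 = -0.0875.

>>> move_arm:
  moves:
    - {"claw": 1, "tx": 0, "ty": 0, "tz": -0.0125, "roll": 0}
    - {"claw": 1, "tx": 0, "ty": 0, "tz": -0.025, "roll": 0}
    - {"claw": 1, "tx": 0, "ty": 0, "tz": -0.0438, "roll": 0}
    - {"claw": 1, "tx": 0, "ty": 0, "tz": -0.0625, "roll": 0}
    - {"claw": 1, "tx": 0, "ty": 0, "tz": -0.0875, "roll": 0}
    - {"claw": 1, "tx": 0, "ty": 0, "tz": -0.1125, "roll": 0}
    - {"claw": 1, "tx": 0, "ty": 0, "tz": -0.1125, "roll": 0}
    - {"claw": 1, "tx": 0, "ty": 0, "tz": -0.1125, "roll": 0}

```text
t: 5.58
position: [0.5722, 0.2693, 0.2276]
ee_rot: [-2.089, -2.346, 0.001]
contact_force: [-0.4, 0.9, -1.1]
gripper_width: 0.0068
gripper_force: 41.6
```

```bash
python3 - <<'E'
from plan import *
from h import *
t,r,s=pickle.load(open("fit.pkl","rb"))
# stop with template centre at stand y = peg+125mm, raised 20mm
p=W(s,[[0,s[3]+.125,.2275]])[0];print(p)
plan(p,-5.6)
E
```

```text
[ 0.57750988 -0.11105955  0.2275    ]
t 5.58 pos [0.5722 0.2693 0.2276] tilt [-7.e-04 -2.e-04 -1.e+00] F [-0.36  0.89 -1.06] w 0.0068
txyz [-3.784e+01 -3.860e+00  1.000e-02] roll 12.22
```

In the tool's units: -37.85 cm / 80 = -0.4731, -37.2 cm / 80 = -0.465, 12.2 degrees / 90 = 0.1356.

>>> move_arm:
  moves:
    - {"claw": 1, "tx": -0.0188, "ty": 0, "tz": 0, "roll": 0.0056}
    - {"claw": 1, "tx": -0.0563, "ty": -0.0025, "tz": 0, "roll": 0.0167}
    - {"claw": 1, "tx": -0.1, "ty": -0.0063, "tz": 0, "roll": 0.0333}
    - {"claw": 1, "tx": -0.1438, "ty": -0.0125, "tz": 0, "roll": 0.05}
    - {"claw": 1, "tx": -0.1875, "ty": -0.0175, "tz": 0, "roll": 0.0667}
    - {"claw": 1, "tx": -0.2313, "ty": -0.0225, "tz": 0, "roll": 0.0833}
    - {"claw": 1, "tx": -0.275, "ty": -0.0275, "tz": 0, "roll": 0.1}
    - {"claw": 1, "tx": -0.3188, "ty": -0.0325, "tz": 0, "roll": 0.1167}
    - {"claw": 1, "tx": -0.3625, "ty": -0.0375, "tz": 0, "roll": 0.1278}
    - {"claw": 1, "tx": -0.4063, "ty": -0.0425, "tz": 0, "roll": 0.1356}
    - {"claw": 1, "tx": -0.4438, "ty": -0.0463, "tz": 0, "roll": 0.1356}
    - {"claw": 1, "tx": -0.465, "ty": -0.0481, "tz": 0, "roll": 0.1356}
    - {"claw": 1, "tx": -0.4731, "ty": -0.0481, "tz": 0, "roll": 0.1356}
    - {"claw": 1, "tx": -0.4731, "ty": -0.0481, "tz": 0, "roll": 0.1356}
    - {"claw": 1, "tx": -0.4731, "ty": -0.0481, "tz": 0, "roll": 0.1356}
    - {"claw": 1, "tx": -0.4731, "ty": -0.0481, "tz": 0, "roll": 0.1356}

```text
t: 7.58
position: [0.578, -0.1101, 0.2279]
ee_rot: [-2.325, -2.112, -0.0]
contact_force: [0.0, 0.6, -0.3]
gripper_width: 0.0072
gripper_force: 41.6
```

```bash
python3 - <<'E'
from plan import *
from h import *
from rig import viewer
t,r,s=pickle.load(open("fit.pkl","rb"))
st=plan([.5775,-.1111,.2275],-5.6)
D={n:viewer.capture(n) for n in("scene","top")};pickle.dump((D,st),open("b.pkl","wb"))
p=[*st["position"][:2],s[2]];z0=(st["position"][2]-.126)*1000
I={n:cv2.resize(D[n]["img"],None,fx=4,fy=4,interpolation=cv2.INTER_CUBIC) for n in D}
def poly(n,p,P,col):
    q=(proj(n,W(p,np.array(P)*1e-3))*4+1.5).round().astype(int);cv2.polylines(I[n],[q],False,col,1,cv2.LINE_AA)
for n in I:
    x=4;poly(n,p,[(x,y,z+z0) for y,z in[(50,0),(50,160),(-50,160),(-50,87),(-8.5,87),(-8.5,104),(8.5,104),(8.5,70),(-38,70),(-50,62),(-50,0),(50,0)]],(255,0,0))
    x=-9;poly(n,s,[(x,75,165),(x,-75,165),(x,-75,130),(x,75,130),(x,75,165)],(255,0,255))
f=lambda im,x,y,w:cv2.resize(im[4*y:4*y+4*w*5//4,4*x:4*x+4*w],(400,500),interpolation=cv2.INTER_CUBIC)
cv2.imwrite("pics/b1.png",np.hstack([f(I["scene"],150,140,120),f(I["top"],370,160,90)]))
E
```

```text
t 7.58 pos [ 0.578  -0.1101  0.2279] tilt [ 0.e+00  1.e-04 -1.e+00] F [ 0.01  0.59 -0.33] w 0.0072
txyz [-0.1  -0.04  0.04] roll 0.1
```

View pics/b1.png

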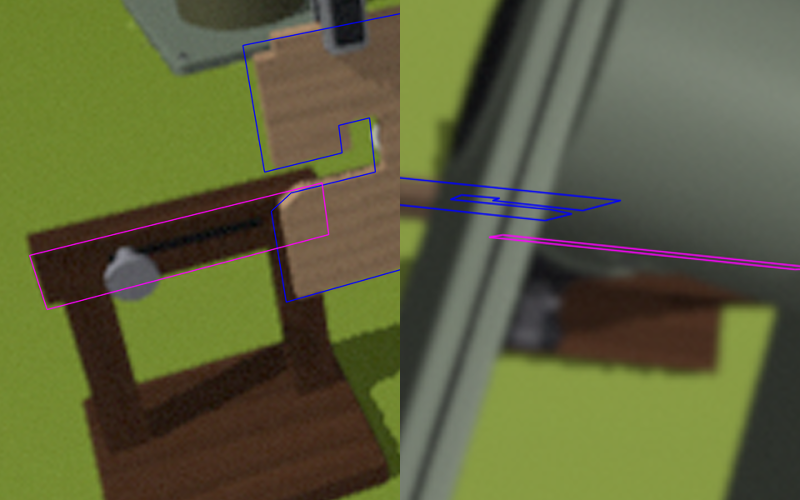

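The template is held with its mouth facing the peg. The drawn outline sits about 3 to 8 px (magnified) left of the real left edge at (258,60)–(290,285), and the peg head is at (131,273). I'll fit the held template's offset and tilt numerically.

```bash
cat > mfit.py <<'E'
from h import *
from scipy.optimize import minimize
import sys
def outline():
    return [(50,70),(50,150),(-50,150),(-50,87),(-8.5,87),(-8.5,104),(8.5,104),(8.5,70),(-38,70),(-50,62),(-50,0),(40,0),(40,70)]
def render(C,st,yaw,q,S=8,roi=None):
    dy,dz,tl=q;x0,y0,w,h=roi;M=np.zeros((h*S,w*S),np.uint8)
    c,s=np.cos(tl),np.sin(tl)
    for x in np.linspace(-4,4,9):
        P=[]
        for y,z in outline():
            y2,z2=y,z-145  # about pinch
            P.append((x/1e3,(c*y2-s*z2+dy)/1e3,st["position"][2]+.019+(s*y2+c*z2+dz)/1e3))
        u=proj("scene",W([*st["position"][:2],yaw],P),C)
        cv2.fillPoly(M,[(((u-[x0,y0]+.5)*S)).round().astype(np.int32)],255)
    return cv2.resize(M,(w,h),interpolation=cv2.INTER_AREA)/255.
def mask(im):
    b,g,r=[im[...,i].astype(float) for i in range(3)]
    return np.clip((r-g)/20+.0,0,1)*np.clip((r-90)/40,0,1)
E
python3 - <<'E'
from mfit import *
D,st=pickle.load(open("b.pkl","rb"));t,r,s=pickle.load(open("fit.pkl","rb"))
im=D["scene"]["img"]; roi=(215,160,100,75);x0,y0,w,h=roi
for n,(u,v) in dict(ply=(245,170),ply2=(250,210),grn=(220,160),bar=(210,205),post=(238,235)).items(): print(n,im[v,u])
m=mask(im)[y0:y0+h,x0:x0+w]
wt=np.ones_like(m); 
f=lambda q:np.mean(wt*(render(D,st,s[2],q,roi=roi)-m)**2)
best=min(((f((a,b,c)),(a,b,c)) for a in(-6,-2,2,6) for b in(-4,0,4) for c in(-.05,0,.05)))
o=minimize(f,best[1],method="Nelder-Mead",options=dict(initial_simplex=[np.array(best[1])+d for d in([0,0,0],[2,0,0],[0,2,0],[0,0,.03])]))
print(best,o.x,o.fun)
R=render(D,st,s[2],o.x,roi=roi)
g=lambda a:cv2.cvtColor((cv2.resize(a,(400,300),interpolation=cv2.INTER_NEAREST)*255).astype(np.uint8),cv2.COLOR_GRAY2BGR)
cr=cv2.resize(im[y0:y0+h,x0:x0+w],(400,300),interpolation=cv2.INTER_CUBIC)
cv2.imwrite("pics/m1.png",np.vstack([np.hstack([cr,g(m)]),np.hstack([g(R),g(abs(R-m))])]))
E
```

```text
ply [ 72  94 116]
ply2 [ 71  94 115]
grn [ 51 139 117]
bar [20 30 44]
post [26 36 52]
(np.float64(0.07109179150390876), (6, 0, 0)) [5.19290325 1.86321601 0.01105361] 0.0664084428943996
```

View pics/m1.png

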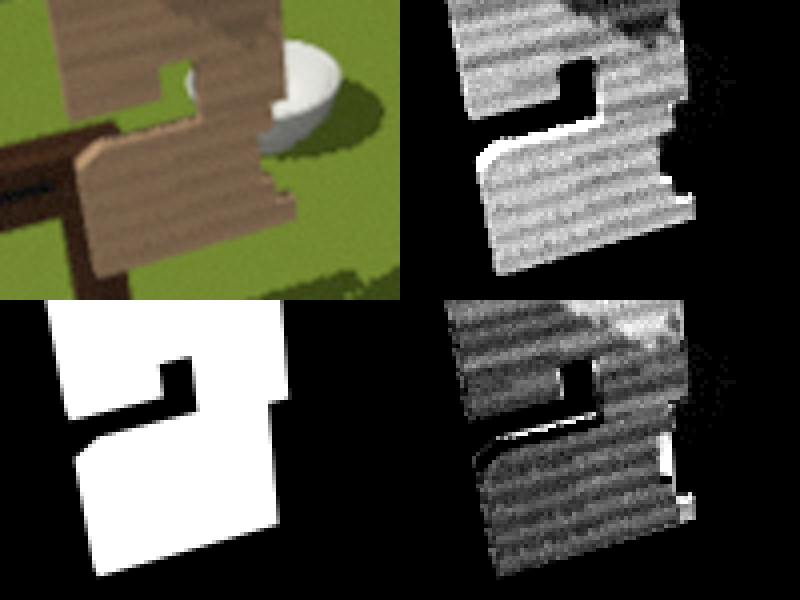

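```bash
cat > mrun.py <<'E'
from mfit import *
def run(D,st,yaw,roi,dxs=(0,)):
    im=D["scene"]["img"];x0,y0,w,h=roi
    b,g,r=[im[y0:y0+h,x0:x0+w,i].astype(float) for i in range(3)]
    m=np.clip((r-g)/16,0,1)*np.clip((r-60)/30,0,1)
    wt=np.ones_like(m);wt[:,62:]=0;wt[:18,55:]=0
    f=lambda q:np.mean(wt*(render(D,st,yaw,q,roi=roi)-m)**2)
    for q0 in([5,1,0],[3,0,0]):
        o=minimize(f,q0,method="Nelder-Mead",options=dict(initial_simplex=[np.array(q0)+d for d in([0,0,0],[2,0,0],[0,2,0],[0,0,.03])]))
        print(o.x.round(3),o.fun)
    return o.x
if __name__=="__main__":
    D,st=pickle.load(open("b.pkl","rb"));t,r,s=pickle.load(open("fit.pkl","rb"))
    run(D,st,s[2],(215,160,100,75))
    run(D,dict(st,position=st["position"]+[.003,0,0]),s[2],(215,160,100,75))
    # peg head centre in same image, seen as bright grey blob
    im=D["scene"]["img"].astype(float);c=im[205:240,170:210];k=(c[...,0]>85)&(abs(c[...,0]-c[...,2])<40)
    v,u=np.nonzero(k);print("head",u.mean()+170,v.mean()+205,len(u),u.min()+170,u.max()+170,v.min()+205,v.max()+205)
    print("pred",proj("scene",W(s,[[.015,s[3],.15]]),D),proj("scene",W(s,[[.015,s[3],.151],[.016,s[3],.15]]),D))
    print(proj("scene",W(s,[[.015,s[3]+.001,.15]]),D))
E
python3 mrun.py
```

```text
[5.547e+00 1.148e+00 2.000e-03] 0.0034352612797161346
[5.521e+00 1.125e+00 3.000e-03] 0.0034301637531237985
[4.724e+00 3.170e+00 1.000e-03] 0.003720352142204921
[4.597e+00 3.402e+00 3.000e-03] 0.0037000965994649494
head 188.66863905325442 222.25443786982248 169 181 196 214 229
pred [[189.0118747  224.28489834]] [[188.88978275 223.81878937]
 [189.11458219 224.61723457]]
[[189.62364798 224.1228577 ]]
```

```bash
python3 - <<'E'
from plan import *
from h import *
t,r,s=pickle.load(open("fit.pkl","rb"))
for y in(.075,0):
    p=W(s,[[0,s[3]+y-.0050,.1972]])[0];print(p);plan(p,np.degrees(s[2]))
E
```

```text
[ 0.57211379 -0.1657942   0.1972    ]
t 7.67 pos [ 0.578  -0.1103  0.228 ] tilt [ 1.e-04  0.e+00 -1.e+00] F [-0.12 -0.04 -1.06] w 0.0069
txyz [-5.58 -0.05  3.08] roll 0.11
[ 0.56475547 -0.24043236  0.1972    ]
t 7.67 pos [ 0.578  -0.1103  0.228 ] tilt [ 1.e-04  0.e+00 -1.e+00] F [-0.12 -0.04 -1.06] w 0.0069
txyz [-13.08  -0.07   3.08] roll 0.11
```

In the tool's units: -5.6 cm / 80 = -0.07, 3.08 cm / 80 = 0.0385, 0.1 degrees / 90 = 0.0011.

>>> move_arm:
  moves:
    - {"claw": 1, "tx": 0, "ty": 0, "tz": 0.0125, "roll": 0}
    - {"claw": 1, "tx": 0, "ty": 0, "tz": 0.0275, "roll": 0.0011}
    - {"claw": 1, "tx": 0, "ty": 0, "tz": 0.0385, "roll": 0.0011}
    - {"claw": 1, "tx": -0.0125, "ty": -0.0006, "tz": 0.0385, "roll": 0.0011}
    - {"claw": 1, "tx": -0.0288, "ty": -0.0006, "tz": 0.0385, "roll": 0.0011}
    - {"claw": 1, "tx": -0.045, "ty": -0.0006, "tz": 0.0385, "roll": 0.0011}
    - {"claw": 1, "tx": -0.0575, "ty": -0.0006, "tz": 0.0385, "roll": 0.0011}
    - {"claw": 1, "tx": -0.0675, "ty": -0.0006, "tz": 0.0385, "roll": 0.0011}
    - {"claw": 1, "tx": -0.07, "ty": -0.0006, "tz": 0.0385, "roll": 0.0011}
    - {"claw": 1, "tx": -0.07, "ty": -0.0006, "tz": 0.0385, "roll": 0.0011}
    - {"claw": 1, "tx": -0.07, "ty": -0.0006, "tz": 0.0385, "roll": 0.0011}

```text
t: 9.05
position: [0.572, -0.1663, 0.1971]
ee_rot: [-2.328, -2.109, -0.0]
contact_force: [-0.6, -0.4, -1.2]
gripper_width: 0.0067
gripper_force: 41.6
```

```bash
python3 - <<'E'
from plan import *
from h import *
from rig import viewer
t,r,s=pickle.load(open("fit.pkl","rb"))
st=plan(W(s,[[0,s[3]-.005,.1972]])[0],np.degrees(s[2]))
D={n:viewer.capture(n) for n in("scene",)};pickle.dump((D,st),open("c.pkl","wb"))
from mrun import run
run(D,st,s[2],(190,175,100,75))
im=D["scene"]["img"]
cv2.imwrite("pics/c1.png",cv2.resize(im[165:255,165:285],(800,600),interpolation=cv2.INTER_CUBIC))
E
```

```text
t 9.05 pos [ 0.572  -0.1663  0.1971] tilt [-0.e+00  2.e-04 -1.e+00] F [-0.65 -0.43 -1.21] w 0.0067
txyz [-7.45  0.01 -0.01] roll -0.02
[5.356 0.629 0.011] 0.012185486815968217
[5.257 0.927 0.013] 0.012173218970267847
```

View pics/c1.png

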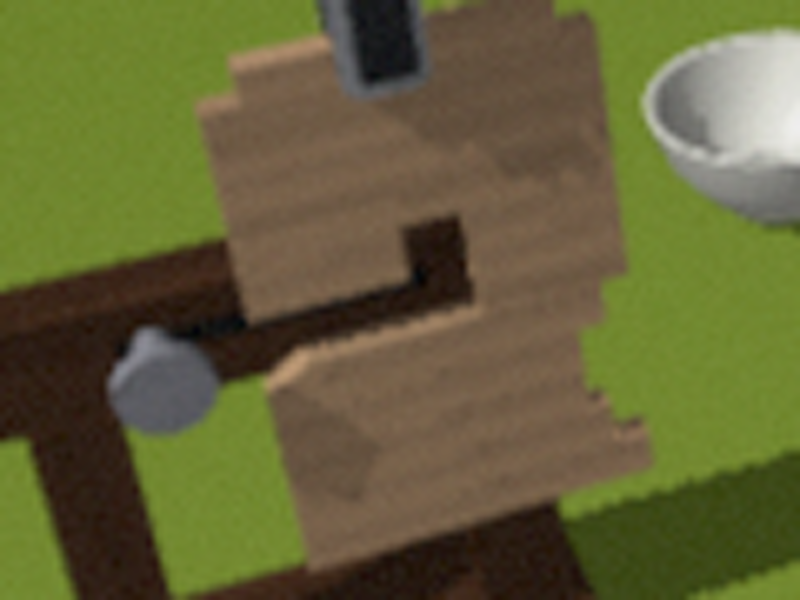

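The peg head's centre is at crop (164,386) and the slot mouth is between (245,322) and (275,385). The peg lines up with the run to within about 2 mm, so I'll slide in gently while watching the force.

In the tool's units: -2.1 cm / 80 = -0.0263, -1.8 cm / 80 = -0.0225.

>>> move_arm:
  moves:
    - {"claw": 1, "tx": -0.0063, "ty": -0.0013, "tz": -0.0006, "roll": 0}
    - {"claw": 1, "tx": -0.0125, "ty": -0.0013, "tz": -0.0006, "roll": 0}
    - {"claw": 1, "tx": -0.0188, "ty": -0.0013, "tz": -0.0006, "roll": 0}
    - {"claw": 1, "tx": -0.0225, "ty": -0.0013, "tz": -0.0006, "roll": 0}
    - {"claw": 1, "tx": -0.0263, "ty": -0.0013, "tz": -0.0006, "roll": 0}
    - {"claw": 1, "tx": -0.0263, "ty": -0.0013, "tz": -0.0006, "roll": 0}

```text
t: 9.85
position: [0.5689, -0.1877, 0.1976]
ee_rot: [-2.329, -2.108, -0.0]
contact_force: [-0.4, -0.2, -1.1]
gripper_width: 0.0067
gripper_force: 41.6
```

In the tool's units: -1.2 cm / 80 = -0.015, -0.9 cm / 80 = -0.0113.

>>> move_arm:
  moves:
    - {"claw": 1, "tx": -0.0038, "ty": 0, "tz": 0, "roll": 0}
    - {"claw": 1, "tx": -0.0075, "ty": 0, "tz": 0, "roll": 0}
    - {"claw": 1, "tx": -0.0113, "ty": 0, "tz": 0, "roll": 0}
    - {"claw": 1, "tx": -0.015, "ty": 0, "tz": 0, "roll": 0}
    - {"claw": 1, "tx": -0.015, "ty": 0, "tz": 0, "roll": 0}

```text
t: 10.48
position: [0.5677, -0.1997, 0.1976]
ee_rot: [2.329, 2.108, -0.0]
contact_force: [1.4, -1.0, -1.3]
gripper_width: 0.0064
gripper_force: 41.6
```

In the tool's units: -0.9 cm / 80 = -0.0113, -0.6 cm / 80 = -0.0075.

>>> move_arm:
  moves:
    - {"claw": 1, "tx": -0.0038, "ty": 0, "tz": 0, "roll": 0}
    - {"claw": 1, "tx": -0.0075, "ty": 0, "tz": 0, "roll": 0}
    - {"claw": 1, "tx": -0.0113, "ty": 0, "tz": 0, "roll": 0}
    - {"claw": 1, "tx": -0.0113, "ty": 0, "tz": 0, "roll": 0}

```text
t: 10.98
position: [0.5668, -0.2087, 0.1976]
ee_rot: [2.329, 2.108, -0.0]
contact_force: [-0.1, -0.0, -0.7]
gripper_width: 0.0069
gripper_force: 41.6
```

```bash
python3 - <<'E'
from plan import *
from h import *
from rig import viewer
t,r,s=pickle.load(open("fit.pkl","rb"))
st=plan(W(s,[[-.001,s[3]-.005,.1976]])[0],np.degrees(s[2]));print(st["torque"])
D={n:viewer.capture(n) for n in("scene",)};pickle.dump((D,st),open("d.pkl","wb"))
im=D["scene"]["img"]
cv2.imwrite("pics/d1.png",cv2.resize(im[180:255,160:260],(800,600),interpolation=cv2.INTER_CUBIC))
E
```

```text
t 10.97 pos [ 0.5668 -0.2087  0.1976] tilt [-0. -0. -1.] F [-0.1  -0.   -0.68] w 0.0069
txyz [-3.18  0.01 -0.  ] roll -0.07
[ 0.03022213 -0.03661493  0.03600988]
```

In the tool's units: -1.2 cm / 80 = -0.015, -0.9 cm / 80 = -0.0113.

>>> move_arm:
  moves:
    - {"claw": 1, "tx": -0.0038, "ty": 0, "tz": 0, "roll": 0}
    - {"claw": 1, "tx": -0.0075, "ty": 0, "tz": 0, "roll": 0}
    - {"claw": 1, "tx": -0.0113, "ty": 0, "tz": 0, "roll": 0}
    - {"claw": 1, "tx": -0.015, "ty": 0, "tz": 0, "roll": 0}
    - {"claw": 1, "tx": -0.015, "ty": 0, "tz": 0, "roll": 0}

```text
t: 11.65
position: [0.5656, -0.2206, 0.1976]
ee_rot: [2.329, 2.108, -0.0]
contact_force: [0.2, -0.7, -1.1]
gripper_width: 0.007
gripper_force: 41.6
```

In the tool's units: -1.6 cm / 80 = -0.02, -1.4 cm / 80 = -0.0175.

>>> move_arm:
  moves:
    - {"claw": 1, "tx": -0.0038, "ty": 0, "tz": 0, "roll": 0}
    - {"claw": 1, "tx": -0.0075, "ty": 0, "tz": 0, "roll": 0}
    - {"claw": 1, "tx": -0.0113, "ty": 0, "tz": 0, "roll": 0}
    - {"claw": 1, "tx": -0.015, "ty": 0, "tz": 0, "roll": 0}
    - {"claw": 1, "tx": -0.0175, "ty": 0, "tz": 0, "roll": 0}
    - {"claw": 1, "tx": -0.02, "ty": 0, "tz": 0, "roll": 0}
    - {"claw": 1, "tx": -0.02, "ty": 0, "tz": 0, "roll": 0}

```text
t: 12.52
position: [0.564, -0.2363, 0.1975]
ee_rot: [-2.329, -2.108, -0.0]
contact_force: [0.5, -0.2, -1.6]
gripper_width: 0.0067
gripper_force: 41.6
```

```bash
python3 - <<'E'
from plan import *
from h import *
from rig import viewer
t,r,s=pickle.load(open("fit.pkl","rb"))
st=plan(W(s,[[-.001,s[3]-.005,.1976]])[0],np.degrees(s[2]));print(st["torque"])
D={n:viewer.capture(n) for n in("scene",)};pickle.dump((D,st),open("e.pkl","wb"))
im=D["scene"]["img"].astype(float)
# head blob: bluish-grey (b close to r), horizontal extent per row
c=im[205:240,170:212];k=(c[...,0]>85)&(abs(c[...,0]-c[...,2])<25)
v,u=np.nonzero(k);print("head",u.mean()+170,v.mean()+205,u.min()+170,u.max()+170,v.min()+205,v.max()+205)
# slot end (template y 8.5) and mouth projected with the dy 5.3 offset
p=[*st["position"][:2],s[2]];z0=st["position"][2]-.126
print(proj("scene",W(p,[[.004,.0053+a*1e-3,z0+b*1e-3] for a,b in[(-8.5,104),(8.5,104),(8.5,70),(0,78.5)]]),D))
E
```

```text
t 12.53 pos [ 0.564  -0.2363  0.1975] tilt [-1.e-04  1.e-04 -1.e+00] F [ 0.48 -0.19 -1.58] w 0.0067
txyz [-0.4   0.01 -0.01] roll -0.06
[0.02255872 0.01722812 0.00480216]
head 188.63005780346822 222.79190751445086 181 196 216 229
[[181.99445138 208.86221249]
 [192.48899852 206.26045291]
 [196.40705229 222.18435849]
 [190.36762256 219.62087772]]
```

In the tool's units: -0.42 cm / 80 = -0.0053, -0.4 cm / 80 = -0.005.

>>> move_arm:
  moves:
    - {"claw": 1, "tx": -0.0025, "ty": 0, "tz": 0, "roll": 0}
    - {"claw": 1, "tx": -0.005, "ty": 0, "tz": 0, "roll": 0}
    - {"claw": 1, "tx": -0.0053, "ty": 0, "tz": 0, "roll": 0}
    - {"claw": 1, "tx": -0.0053, "ty": 0, "tz": 0, "roll": 0}

```text
t: 13.08
position: [0.5636, -0.2405, 0.1976]
ee_rot: [-2.329, -2.109, -0.0]
contact_force: [0.6, -0.0, -1.5]
gripper_width: 0.0065
gripper_force: 41.6
```

In the tool's units: 0.45 cm / 80 = 0.0056, 0.3 cm / 80 = 0.0038.

>>> move_arm:
  moves:
    - {"claw": 1, "tx": 0, "ty": 0, "tz": 0.0019, "roll": 0}
    - {"claw": 1, "tx": 0, "ty": 0, "tz": 0.0038, "roll": 0}
    - {"claw": 1, "tx": 0, "ty": 0, "tz": 0.0056, "roll": 0}
    - {"claw": 1, "tx": 0, "ty": 0, "tz": 0.0056, "roll": 0}

```text
t: 13.58
position: [0.5635, -0.2403, 0.1928]
ee_rot: [-2.328, -2.108, 0.0]
contact_force: [-0.6, -0.9, -1.3]
gripper_width: 0.0065
gripper_force: 41.6
```

In the tool's units: 0.4 cm / 80 = 0.005, 0.3 cm / 80 = 0.0038.

>>> move_arm:
  moves:
    - {"claw": 1, "tx": 0, "ty": 0, "tz": 0.0013, "roll": 0}
    - {"claw": 1, "tx": 0, "ty": 0, "tz": 0.0025, "roll": 0}
    - {"claw": 1, "tx": 0, "ty": 0, "tz": 0.0038, "roll": 0}
    - {"claw": 1, "tx": 0, "ty": 0, "tz": 0.005, "roll": 0}
    - {"claw": 1, "tx": 0, "ty": 0, "tz": 0.005, "roll": 0}

```text
t: 14.2
position: [0.5636, -0.2404, 0.1889]
ee_rot: [-2.328, -2.109, 0.0]
contact_force: [0.0, 0.2, -1.6]
gripper_width: 0.0068
gripper_force: 41.6
```

In the tool's units: 0.8 cm / 80 = 0.01, 0.6 cm / 80 = 0.0075.

>>> move_arm:
  moves:
    - {"claw": 1, "tx": 0, "ty": 0, "tz": 0.0025, "roll": 0}
    - {"claw": 1, "tx": 0, "ty": 0, "tz": 0.005, "roll": 0}
    - {"claw": 1, "tx": 0, "ty": 0, "tz": 0.0075, "roll": 0}
    - {"claw": 1, "tx": 0, "ty": 0, "tz": 0.01, "roll": 0}
    - {"claw": 1, "tx": 0, "ty": 0, "tz": 0.01, "roll": 0}

```text
t: 14.82
position: [0.5634, -0.2403, 0.1807]
ee_rot: [-2.328, -2.108, 0.0]
contact_force: [0.0, 0.3, -0.6]
gripper_width: 0.0066
gripper_force: 41.6
```

The pocket is over the peg. To centre it, so that it hangs level, I'll feel both pocket walls gently.

In the tool's units: -0.2 cm / 80 = -0.0025, -0.1 cm / 80 = -0.0013.

>>> move_arm:
  moves:
    - {"claw": 1, "tx": -0.0013, "ty": 0, "tz": 0, "roll": 0}
    - {"claw": 1, "tx": -0.0025, "ty": 0, "tz": 0, "roll": 0}
    - {"claw": 1, "tx": -0.0025, "ty": 0, "tz": 0, "roll": 0}

```text
t: 15.2
position: [0.5635, -0.2426, 0.1812]
ee_rot: [2.329, 2.108, 0.0]
contact_force: [-0.7, -0.3, -0.9]
gripper_width: 0.0063
gripper_force: 41.6
```

In the tool's units: -0.05 cm / 80 = -0.0006.

>>> move_arm:
  moves:
    - {"claw": 1, "tx": -0.0006, "ty": 0, "tz": 0, "roll": 0}
    - {"claw": 1, "tx": -0.0006, "ty": 0, "tz": 0, "roll": 0}

```text
t: 15.45
position: [0.5634, -0.243, 0.1811]
ee_rot: [2.329, 2.109, -0.0]
contact_force: [0.2, 0.3, -2.3]
gripper_width: 0.0068
gripper_force: 41.6
```

In the tool's units: -0.05 cm / 80 = -0.0006.

>>> move_arm:
  moves:
    - {"claw": 1, "tx": -0.0006, "ty": 0, "tz": 0, "roll": 0}
    - {"claw": 1, "tx": -0.0006, "ty": 0, "tz": 0, "roll": 0}

```text
t: 15.7
position: [0.5633, -0.2434, 0.1811]
ee_rot: [-2.329, -2.109, -0.0]
contact_force: [-0.6, -0.2, -0.7]
gripper_width: 0.0064
gripper_force: 41.6
```

In the tool's units: -0.05 cm / 80 = -0.0006.

>>> move_arm:
  moves:
    - {"claw": 1, "tx": -0.0006, "ty": 0, "tz": 0, "roll": 0}
    - {"claw": 1, "tx": -0.0006, "ty": 0, "tz": 0, "roll": 0}

```text
t: 15.95
position: [0.5633, -0.2436, 0.181]
ee_rot: [-2.328, -2.109, -0.001]
contact_force: [0.1, 1.7, -0.6]
gripper_width: 0.0071
gripper_force: 41.6
```

In the tool's units: -0.05 cm / 80 = -0.0006.

>>> move_arm:
  moves:
    - {"claw": 1, "tx": -0.0006, "ty": 0, "tz": 0, "roll": 0}
    - {"claw": 1, "tx": -0.0006, "ty": 0, "tz": 0, "roll": 0}

```text
t: 16.2
position: [0.5632, -0.2438, 0.1809]
ee_rot: [-2.328, -2.108, -0.001]
contact_force: [0.1, 3.2, -0.9]
gripper_width: 0.0063
gripper_force: 41.6
```

In the tool's units: 0.65 cm / 80 = 0.0081, 0.6 cm / 80 = 0.0075.

>>> move_arm:
  moves:
    - {"claw": 1, "tx": 0.0025, "ty": 0, "tz": 0, "roll": 0}
    - {"claw": 1, "tx": 0.005, "ty": 0, "tz": 0, "roll": 0}
    - {"claw": 1, "tx": 0.0075, "ty": 0, "tz": 0, "roll": 0}
    - {"claw": 1, "tx": 0.0081, "ty": 0, "tz": 0, "roll": 0}
    - {"claw": 1, "tx": 0.0081, "ty": 0, "tz": 0, "roll": 0}

```text
t: 16.82
position: [0.5639, -0.238, 0.1811]
ee_rot: [2.329, 2.109, -0.0]
contact_force: [-0.3, -0.7, -1.1]
gripper_width: 0.0068
gripper_force: 41.6
```

In the tool's units: 0.05 cm / 80 = 0.0006.

>>> move_arm:
  moves:
    - {"claw": 1, "tx": 0.0006, "ty": 0, "tz": 0, "roll": 0}
    - {"claw": 1, "tx": 0.0006, "ty": 0, "tz": 0, "roll": 0}

```text
t: 17.08
position: [0.5639, -0.2375, 0.181]
ee_rot: [-2.329, -2.109, 0.0]
contact_force: [0.6, -0.2, -1.5]
gripper_width: 0.0068
gripper_force: 41.6
```

In the tool's units: 0.05 cm / 80 = 0.0006.

>>> move_arm:
  moves:
    - {"claw": 1, "tx": 0.0006, "ty": 0, "tz": 0, "roll": 0}
    - {"claw": 1, "tx": 0.0006, "ty": 0, "tz": 0, "roll": 0}

```text
t: 17.32
position: [0.564, -0.2369, 0.1811]
ee_rot: [-2.329, -2.109, 0.0]
contact_force: [-0.2, 0.2, -1.5]
gripper_width: 0.0067
gripper_force: 41.6
```

In the tool's units: 0.05 cm / 80 = 0.0006.

>>> move_arm:
  moves:
    - {"claw": 1, "tx": 0.0006, "ty": 0, "tz": 0, "roll": 0}
    - {"claw": 1, "tx": 0.0006, "ty": 0, "tz": 0, "roll": 0}

```text
t: 17.58
position: [0.564, -0.2364, 0.1811]
ee_rot: [-2.329, -2.109, -0.0]
contact_force: [0.1, 0.9, -0.6]
gripper_width: 0.0063
gripper_force: 41.6
```

In the tool's units: 0.05 cm / 80 = 0.0006.

>>> move_arm:
  moves:
    - {"claw": 1, "tx": 0.0006, "ty": 0, "tz": 0, "roll": 0}
    - {"claw": 1, "tx": 0.0006, "ty": 0, "tz": 0, "roll": 0}

```text
t: 17.82
position: [0.5641, -0.2362, 0.1811]
ee_rot: [2.328, 2.108, -0.0]
contact_force: [0.2, -0.9, -1.7]
gripper_width: 0.0065
gripper_force: 41.6
```

In the tool's units: 0.05 cm / 80 = 0.0006.

>>> move_arm:
  moves:
    - {"claw": 1, "tx": 0.0006, "ty": 0, "tz": 0, "roll": 0}
    - {"claw": 1, "tx": 0.0006, "ty": 0, "tz": 0, "roll": 0}

```text
t: 18.08
position: [0.5641, -0.2359, 0.1811]
ee_rot: [2.328, 2.108, -0.001]
contact_force: [-0.8, -2.9, -1.2]
gripper_width: 0.0069
gripper_force: 41.5
```

In the tool's units: -0.45 cm / 80 = -0.0056, 0.25 cm / 80 = 0.0031.

>>> move_arm:
  moves:
    - {"claw": 1, "tx": -0.0025, "ty": 0, "tz": 0, "roll": 0}
    - {"claw": 1, "tx": -0.0056, "ty": 0, "tz": 0, "roll": 0}
    - {"claw": 1, "tx": -0.0056, "ty": 0, "tz": 0.0013, "roll": 0}
    - {"claw": 1, "tx": -0.0056, "ty": 0, "tz": 0.0031, "roll": 0}
    - {"claw": 1, "tx": -0.0056, "ty": 0, "tz": 0.0031, "roll": 0}
    - {"claw": 1, "tx": -0.0056, "ty": 0, "tz": 0.0031, "roll": 0}

```text
t: 18.82
position: [0.5637, -0.2398, 0.1785]
ee_rot: [-2.329, -2.109, -0.0]
contact_force: [0.3, -0.5, -1.6]
gripper_width: 0.0066
gripper_force: 41.5
```

In the tool's units: 0.1 cm / 80 = 0.0013, 0.05 cm / 80 = 0.0006.

>>> move_arm:
  moves:
    - {"claw": 1, "tx": 0, "ty": 0, "tz": 0.0006, "roll": 0}
    - {"claw": 1, "tx": 0, "ty": 0, "tz": 0.0013, "roll": 0}
    - {"claw": 1, "tx": 0, "ty": 0, "tz": 0.0013, "roll": 0}

```text
t: 19.2
position: [0.5636, -0.2399, 0.1775]
ee_rot: [-2.329, -2.109, 0.0]
contact_force: [0.2, -0.1, -0.8]
gripper_width: 0.0067
gripper_force: 41.5
```

In the tool's units: 0.05 cm / 80 = 0.0006.

>>> move_arm:
  moves:
    - {"claw": 1, "tx": 0, "ty": 0, "tz": 0.0006, "roll": 0}
    - {"claw": 1, "tx": 0, "ty": 0, "tz": 0.0006, "roll": 0}

```text
t: 19.45
position: [0.5637, -0.2399, 0.177]
ee_rot: [-2.329, -2.109, 0.0]
contact_force: [-0.6, -0.0, -1.5]
gripper_width: 0.0064
gripper_force: 41.5
```

In the tool's units: 0.05 cm / 80 = 0.0006.

>>> move_arm:
  moves:
    - {"claw": 1, "tx": 0, "ty": 0, "tz": 0.0006, "roll": 0}
    - {"claw": 1, "tx": 0, "ty": 0, "tz": 0.0006, "roll": 0}

```text
t: 19.7
position: [0.5638, -0.24, 0.1768]
ee_rot: [2.329, 2.109, 0.0]
contact_force: [1.0, 0.0, -0.7]
gripper_width: 0.0067
gripper_force: 41.7
```

In the tool's units: 0.05 cm / 80 = 0.0006.

>>> move_arm:
  moves:
    - {"claw": 1, "tx": 0, "ty": 0, "tz": 0.0006, "roll": 0}
    - {"claw": 1, "tx": 0, "ty": 0, "tz": 0.0006, "roll": 0}

```text
t: 19.95
position: [0.5638, -0.24, 0.1767]
ee_rot: [2.328, 2.108, 0.0]
contact_force: [-1.2, 0.2, 3.1]
gripper_width: 0.0067
gripper_force: 42.0
```

In the tool's units: -0.04 cm / 80 = -0.0005.

>>> move_arm:
  moves:
    - {"claw": 1, "tx": 0, "ty": 0, "tz": -0.0005, "roll": 0}
    - {"claw": 1, "tx": 0, "ty": 0, "tz": -0.0005, "roll": 0}
    - {"claw": 0.85, "tx": 0, "ty": 0, "tz": -0.0005, "roll": 0}
    - {"claw": 0.7, "tx": 0, "ty": 0, "tz": -0.0005, "roll": 0}
    - {"claw": 0.5, "tx": 0, "ty": 0, "tz": -0.0005, "roll": 0}
    - {"claw": 0.2, "tx": 0, "ty": 0, "tz": -0.0005, "roll": 0}
    - {"claw": 0.0, "tx": 0, "ty": 0, "tz": -0.0005, "roll": 0}
    - {"claw": 0.0, "tx": 0, "ty": 0, "tz": -0.0005, "roll": 0}
    - {"claw": 0, "tx": 0, "ty": 0, "tz": -0.0005, "roll": 0}
  force: 20

```text
t: 21.08
position: [0.5637, -0.2399, 0.1765]
ee_rot: [2.329, 2.109, 0.0]
contact_force: [0.2, 0.0, 0.1]
gripper_width: 0.0428
gripper_force: 0.0
```

>>> move_arm:
  moves:
    - {"claw": 0, "tx": 0, "ty": 0, "tz": -0.0125, "roll": 0}
    - {"claw": 0, "tx": 0, "ty": 0, "tz": -0.0313, "roll": 0}
    - {"claw": 0, "tx": 0, "ty": 0, "tz": -0.0563, "roll": 0}
    - {"claw": 0, "tx": 0, "ty": 0, "tz": -0.0875, "roll": 0}
    - {"claw": 0, "tx": 0, "ty": 0, "tz": -0.125, "roll": 0}
    - {"claw": 0, "tx": 0, "ty": 0, "tz": -0.1625, "roll": 0}
    - {"claw": 0, "tx": 0, "ty": 0, "tz": -0.1875, "roll": 0}
    - {"claw": 0, "tx": 0, "ty": 0, "tz": -0.1875, "roll": 0}
    - {"claw": 0, "tx": 0, "ty": 0, "tz": -0.1875, "roll": 0}
    - {"claw": 0, "tx": 0, "ty": 0, "tz": -0.1875, "roll": 0}
    - {"claw": 0, "tx": 0, "ty": 0, "tz": -0.1875, "roll": 0}
    - {"claw": 0, "tx": 0, "ty": 0, "tz": -0.1875, "roll": 0}

```text
t: 22.58
position: [0.5635, -0.2398, 0.3259]
ee_rot: [-2.328, -2.108, 0.0]
contact_force: [-0.2, -1.0, 0.4]
gripper_width: 0.0426
gripper_force: 0.0
```

```bash
python3 - <<'E'
from rig import viewer
import cv2
im=viewer.capture("scene")["img"]
cv2.imwrite("pics/f1.png",cv2.resize(im[165:270,140:280],(800,600),interpolation=cv2.INTER_CUBIC))
E
```

```text
(no output)
```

View pics/f1.png

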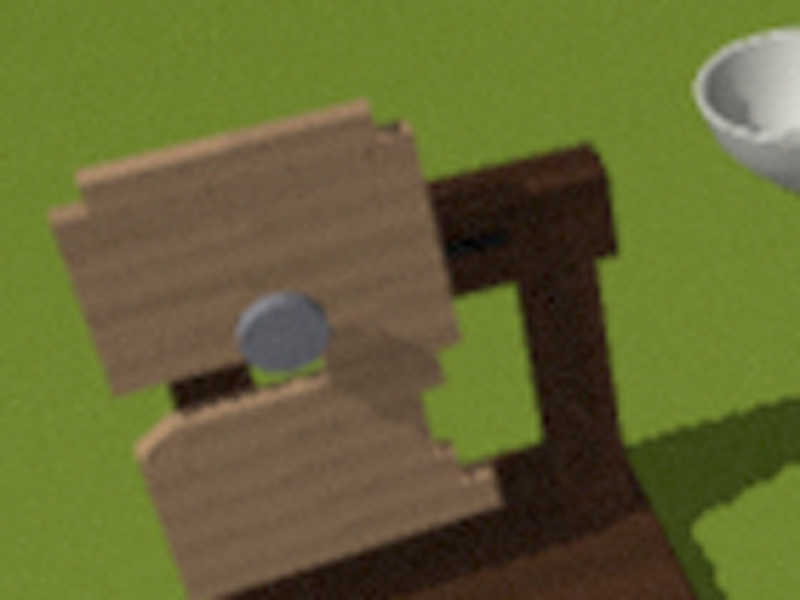

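The template hangs with the peg head at (283,332) over the pocket. Its top edge has a slope of 0.25, against 0.248 expected if it is level, and the gripper is clear.

```bash
python3 -c "
from rig import hand_in;print(hand_in())"
```

```text
the job is handed in; nothing more can be done
None
```

The slotted template hangs level on the stand's peg, fully home in the pocket. The gripper is clear and the job was handed in at about 23 s; measured contact on the peg peaked at about 4 N, and I never moved near the plain template, bowl or tool cup.

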